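# Weigh the rear sample vial of a queue

## Robot

A 6-joint arm with a two-finger parallel gripper is mounted at the origin on a cart in front of the work surface, level with it; the furniture and walls round the work are solid. World frame = base frame: x ahead of the robot, y to its left, z up, the work surface at z = 0. Lengths are in m, angles in degrees, forces in N, time in s.
With the tool pointing down it reaches from about 0.4 to 0.825 m from the base axis. Payload 7 kg.
Tool frame: the origin (TCP) lies on the front face of the gripper's body, between the roots of the fingers; the fingertips stand 66 mm ahead of it and the grasp point (between the pads) lies 47 mm ahead of it (nose_length is the distance from the TCP to the fingertips, in m); y points along the fingers, z is the direction in which the jaws open and shut, and the axes are right-handed (so a half turn about y gives the same grasp; the last joint's range is limited). The gripper opens to 88 mm and grips with 3 to 60 N. Pads are 19 mm wide; open, the fingers measure 130 mm over their backs; the gripper's body (78 mm by 193 mm) begins 47 mm behind the grasp point.
Start: joints at [-54.597, 20.546, 0.682, 0, -70.136, -16.507], TCP at [0.219, -0.639, 0.292] pointing down, gripper open.
Joint ranges: [-176.03, 176.03], [-82.01, 121.73], [-58.28, 71.71], [-173.87, 95.51], [-174.79, -0.11], [-173.66, 173.66]. Speed limits (degrees/s): [136.94, 136.94, 172.46, 180, 180, 180].

## Interface

Orientations are given as [roll, pitch, yaw] about the fixed x, y, z axes, in that order (R = Rz(yaw) Ry(pitch) Rx(roll)).
In Python, from plant import get_state, capture, close_job, nose_length gives the robot as it stands.
- The arm moves only by the tool apply_moves, never from a script. Its argument "rows" is a list of rows, each a list of 2 entries, a list of its own where there are three numbers: the shift along the tool's x, y, z in m, then the turn about the tool's y in degrees. In form: [[[tx, ty, tz], yaw], ...]. A call has 1 to 20 rows; each row is the pose to reach, as a shift and turn from the pose commanded when the call began, along the tool's axes at that moment; what a row does not reach only later rows make up. A row lasts 1/8 s, in which the tool goes at most 62.5 mm and 10.7 degrees, less where a joint would pass 70% of its speed; a pose out of reach is approached as far as the arm can. A call with a gripper value outside its range is refused whole. "gripper" is the opening, from 0 (shut) to 1 (fully open), set as the call begins (left out, the last holds). The fingers move at their own pace and stop on an object; "grip_force" is the grip in N (left out, the last holds). Time passes only in rows, so rows that repeat a pose let the fingers close. It gives the time, the measured TCP pose, the force and the opening at its end, in the units of the state.
- get_state(): the state, without advancing time (a new reading comes with each control period).
- capture(name): name is "scene" or "top" or "wrist"; returns a dict with "pixels" (400x640x3 uint8, blue, green, red), "z_map" (400x640 float32, m along the optical axis (not along the pixel's ray), 0 where there is no reading), "intrinsics" (3x3 intrinsics, pixels), "rvec" (rotation vector, rad) and "tvec" (3), from world to camera coordinates, as OpenCV has them; the wrist camera has in their place "mount" (4x4, takes a point from camera to tool coordinates, whose origin is the TCP and whose axes are the tool frame's). Camera axes: x right, y down, z forward; pixel columns grow to the right and rows downward; lengths in m; the calibration is good to about 2 mm. A picture is of the moment at which its call begins: read the wrist's pose just before it.
- close_job(): hands the job in, once; it reports no verdict.
The state is a dict: "time_s": time; "joints": joint angles; "qd": joint speeds; "joint_torque": joint torques, N m; "tcp_pos": TCP position; "eef_rot": TCP orientation; "contact_force": force on the tool from outside, world axes, zero at the start; "moment": the same for the moment, N m; "gripper_width": finger opening in m.
Only numpy, scipy, OpenCV 4.12 (cv2) and the standard library are available. Lean on these libraries where they do the work, as an engineer would, in place of code of your own. Each camera call takes 0.05 s, during which the arm holds its last target.

## Task

In the stand that holds three sample vials, the rear one, between the two upright side plates, is due on the balance. Stand the two vials in front of it in the parking tray first, then set the rear vial in the middle of the balance's round pan, and only when it stands there put the other two back, each in the place where it stood before. Never tip a vial over, and leave the two vials in the other stand where they are.

Things in the scene. Friction and masses are not known exactly. Their poses are not given: they have to be found in the camera images.
- vial_a: sample vial with a dark cap and tan contents, 27 mm across, 50 mm tall (straight body 45 mm, then a cap 24 mm across), about 35 g, loose. Origin: centre of its underside; z up its axis. It stands in the front or the middle place of stand_three, within about 3 mm of its centre.
- vial_b: empty clear sample vial with a dark cap, 27 mm across, 50 mm tall (straight body 45 mm, then a cap 24 mm across), about 35 g, loose. Origin: centre of its underside; z up its axis. It stands in the other of the front and middle places of stand_three.
- vial_rear: to be weighed: light cap and tan contents, 27 mm across, 50 mm tall (straight body 45 mm, then a cap 24 mm across), about 35 g, loose. Origin: centre of its underside; z up its axis. It stands in the rear place of stand_three, flanked by the side plates (8 mm free at each side): grip it along the row, one finger before and one behind. Vials stand 36 mm apart in the row (9 mm free between).
- vial_c: vial with light cap and tan contents, 27 mm across, 50 mm tall (straight body 45 mm, then a cap 24 mm across), about 35 g, loose. Origin: centre of its underside; z up its axis. It stands in the front or the rear place of stand_two and is to be left alone.
- vial_d: empty clear vial with a dark cap, 27 mm across, 50 mm tall (straight body 45 mm, then a cap 24 mm across), about 35 g, loose. Origin: centre of its underside; z up its axis. It stands in the other of the front and rear places of stand_two and is to be left alone.
- stand_three: The stand with three vials: fixed; dark plate 20 mm thick, spans local x -78..62, y -38..38 mm; origin under it, +x along the row to the rear, away from the robot, z up. Places ringed in white at x = -56, -20, 16 mm (front, middle, rear), y = 0. Bright side plates 5 mm thick at y = -25 and 25, from x = 0 to 32, top 66 mm over the bench, flank the rear place; the row is open before and behind them.
- stand_two: The stand with only two vials (middle place empty), of the same make as stand_three, fixed, same size and origin; its vials are to be left alone. It stands beside stand_three, on either side.
- tray: parking tray, shallow open grey tray, fixed to the bench, 130 mm (local x) by 180 mm (local y), rim 28 mm and inner floor 20 mm above the bench, walls 3 mm. Origin under its centre. A vial counts as parked when it stands upright anywhere on the inner floor.
- pan_centre (a point): middle of the top of the balance's flat round steel pan, 96 mm across, 50 mm above the bench, rigid. z up, x to the balance's rear. The balance is low and white, 180 x 130 mm, housing 38 mm high, fixed, with a dark display at its front end; the pan centre lies 28 mm behind the housing's middle.
Not all that is in view belongs to the job. There is more than one size of the tray; the one meant has the size given above.

How it is judged:
By the outcome, as a careful person would: the job done as asked, in the order asked, and still so for the second after the job is handed in, with the robot touching nothing.
It also fails if it takes over 120 s, if anything falls off the work surface, if the arm or the gripper's body presses on something with over 40 N, if the wrist force passes 120 N, or if a joint passes its speed limit or range.

## Working session

There is one attempt and no reset: what is moved stays moved. The work goes in short steps, Python scripts to look and compute and a tool call to move; the robot and the scene stay as the last step left them, time stands still between calls to the robot, and variables do not carry over. Pictures are saved under pics/ and viewed, and the job is handed in when it is done.

Besides the shell and the picture viewer there is one more tool, called after ">>>" by a JSON object that holds its "api" and its "payload", one argument or row to a line. apply_moves: Moves the arm, as the interface text tells. Its arguments: {"type":"object","properties":{"rows":{"type":"array"},"gripper":{"type":"number"},"grip_force":{"type":"number"}},"required":["rows"]}

```bash
mkdir -p pics; ls; python3 - <<'E'
from plant import *
import cv2,numpy as np
print(get_state(), nose_length)
for n in("scene","top"):
    c=capture(n); cv2.imwrite(f"pics/{n}0.png",c["pixels"]); np.savez(f"{n}0.npz",**c)
    print(n,c["intrinsics"],c["rvec"],c["tvec"])
E
```

```text
pics
{'time_s': 0.0, 'joints': array([-5.45966924e+01,  2.05909716e+01,  6.32643316e-01, -2.18526335e-02,
       -7.01361672e+01, -1.65078627e+01]), 'qd': array([ 0.09526089,  0.03327523,  0.01552603,  0.03575329, -0.0310994 ,
        0.02735118]), 'joint_torque': array([-9.04949720e-04, -5.82715881e+01,  2.93052399e+01,  6.99751943e+00,
        6.87812339e-03, -1.35793598e-04]), 'tcp_pos': array([ 0.21846324, -0.6382497 ,  0.2912138 ]), 'eef_rot': array([-8.99035619e+01,  7.15742008e-03,  1.88880088e+01]), 'contact_force': array([-0.06725925,  0.58239613,  0.47990618]), 'moment': array([ 0.00534142,  0.02602765, -0.03450628]), 'gripper_width': 0.08788799951096808} 0.0656
scene [[460.56466176   0.         317.93786011]
 [  0.         460.56466176 202.68676701]
 [  0.           0.           1.        ]] [ 1.06074355 -2.22637661  1.15195399] [0.18440716 0.33468816 1.03993824]
top [[506.6608164    0.         324.60026257]
 [  0.         506.6608164  206.3976181 ]
 [  0.           0.           1.        ]] [ 2.33895664 -1.43936647  0.31466117] [-0.40291321  0.36016935  1.88883846]
```

View pics/scene0.png

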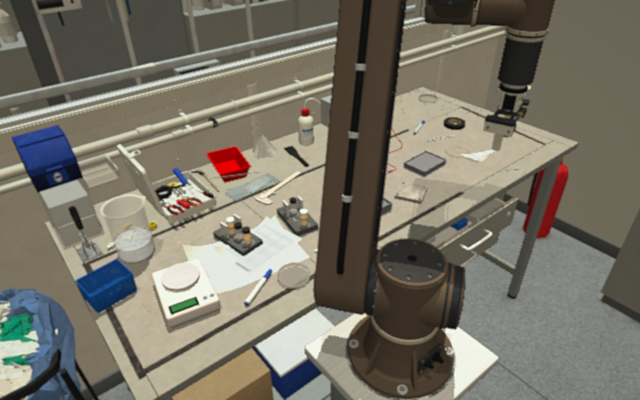

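View pics/top0.png

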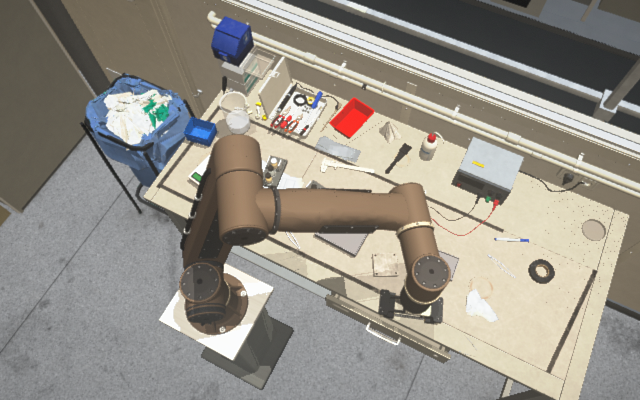

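The scene view shows the balance near (187,292), one stand near (240,235) and another near (297,215). There are grey trays at (425,162) and behind the arm near (380,205). In the top view the arm hides part of this. I'll build an orthographic map from both depth images.

```bash
cat > h.py <<'E'
import cv2,numpy as np
from scipy.spatial.transform import Rotation as R
def world(c):
    z=c["z_map"];K=c["intrinsics"];v,u=np.mgrid[0:z.shape[0],0:z.shape[1]]
    P=np.stack([(u-K[0,2])/K[0,0]*z,(v-K[1,2])/K[1,1]*z,z],-1)
    if "mount" in c: 
        M=c["mount"];s=c["Rt"];T=c["tt"]
        P=P@M[:3,:3].T+M[:3,3]; return P@s.T+T
    Rm=cv2.Rodrigues(c["rvec"])[0]; return (P-c["tvec"].reshape(3))@Rm
def ortho(c,x0,x1,y0,y1,s,z=0.03,zmax=0.2):
    # plane-rectified: x up image, y left ; s px per m
    H=int((x1-x0)*s);W=int((y1-y0)*s)
    r,cc=np.mgrid[0:H,0:W]
    X=np.stack([x1-r/s,y1-cc/s,np.full(r.shape,z)],-1)
    if "mount" in c:
        M=c["mount"]; X=(X-c["tt"])@c["Rt"]; Pc=(X-M[:3,3])@M[:3,:3]
    else: Pc=X@cv2.Rodrigues(c["rvec"])[0].T+c["tvec"].reshape(3)
    K=c["intrinsics"]; p=Pc@K.T; p=p[...,:2]/p[...,2:]
    return cv2.remap(c["pixels"],p.astype(np.float32),None,cv2.INTER_LINEAR)
def grab(n):
    from plant import capture,get_state
    s=get_state(); c=dict(capture(n))
    if n=="wrist":
        c["Rt"]=R.from_euler("xyz",s["eef_rot"],degrees=True).as_matrix(); c["tt"]=np.array(s["tcp_pos"])
    return c
def grid(im,x0,x1,y0,y1,s,d=0.1):
    for x in np.arange(np.ceil(x0/d)*d,x1,d):
        r=int((x1-x)*s);cv2.line(im,(0,r),(im.shape[1],r),(0,255,255),1);cv2.putText(im,f"{x:.2f}",(0,r),0,.35,(0,0,255),1)
    for y in np.arange(np.ceil(y0/d)*d,y1,d):
        q=int((y1-y)*s);cv2.line(im,(q,0),(q,im.shape[0]),(0,255,255),1);cv2.putText(im,f"{y:.2f}",(q,10),0,.35,(0,0,255),1)
    return im
E
python3 - <<'E'
from h import *
for n in("scene","top"):
    c=dict(np.load(f"{n}0.npz")); b=(0.1,1.1,-0.9,0.9); 
    cv2.imwrite(f"pics/o_{n}.png",grid(ortho(c,*b,440,0.02),*b,440))
E
```

```text
(no output)
```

View pics/o_scene.png

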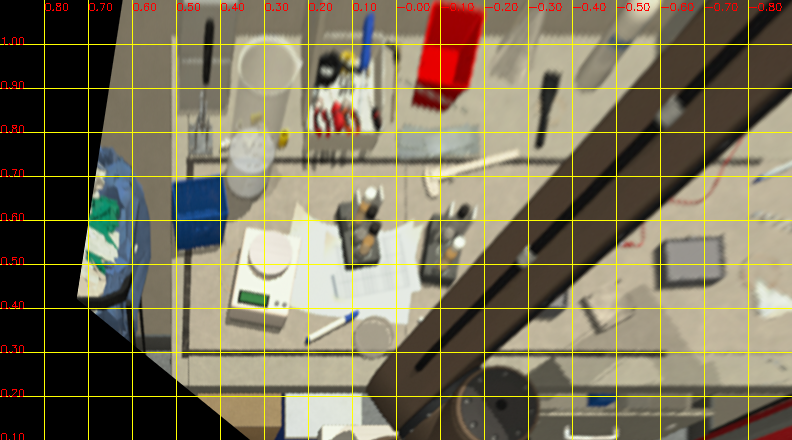

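View pics/o_top.png

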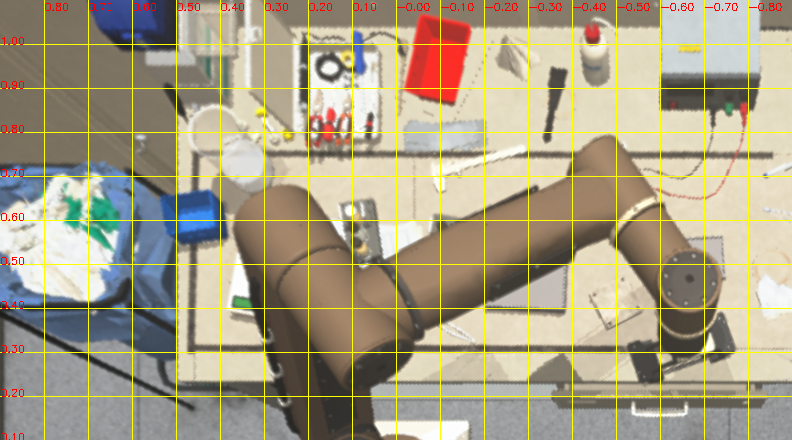

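>>> {"api": "apply_moves", "payload": {
  "rows": [
    [[0.034,-0.01,0.03],2],
    [[0.069,-0.02,0.06],4],
    [[0.103,-0.03,0.09],6],
    [[0.138,-0.04,0.117],8],
    [[0.172,-0.05,0.146],10],
    [[0.207,-0.06,0.176],12],
    [[0.241,-0.07,0.205],14],
    [[0.276,-0.08,0.234],16],
    [[0.31,-0.09,0.264],18],
    [[0.345,-0.1,0.293],19],
    [[0.345,-0.1,0.293],19],
    [[0.345,-0.1,0.293],19]
  ],
  "gripper": 1
}}

```text
time_s: 1.6
tcp_pos: [0.4499, -0.2495, 0.3918]
eef_rot: [-90.0, 0.0, -0.0]
contact_force: [-0.7, -0.8, 0.1]
gripper_width: 0.0877
```

```bash
python3 - <<'E'
from h import *
from plant import get_state
s=get_state();print(s["time_s"],s["tcp_pos"],s["eef_rot"],s["joints"])
b=(0.2,0.9,-0.8,0.6)
for n in("wrist","scene","top"):
    c=grab(n); np.savez(f"{n}1.npz",**c); cv2.imwrite(f"pics/{n}1.png",c["pixels"])
    if n=="wrist":print(c["mount"],c["intrinsics"])
    cv2.imwrite(f"pics/o1_{n}.png",grid(ortho(c,*b,560,0.02),*b,560))
E
```

```text
1.6 [ 0.44991984 -0.2494943   0.39178413] [-8.99865708e+01  3.96692553e-02 -4.82125613e-02] [-7.12597676e+00  2.28659288e+00 -9.62242864e+00 -8.62329133e-03
 -7.81320003e+01 -8.29204640e+01]
[[ 8.96454239e-05  9.56391820e-01  2.92086764e-01 -7.94088204e-02]
 [-1.79294948e-04 -2.92086745e-01  9.56391814e-01 -9.30558030e-02]
 [ 9.99999980e-01 -1.38105831e-04  1.45291981e-04 -4.06942116e-04]
 [ 0.00000000e+00  0.00000000e+00  0.00000000e+00  1.00000000e+00]] [[298.90744864   0.         326.00310914]
 [  0.         298.90744864 200.13149735]
 [  0.           0.           1.        ]]
```

View pics/wrist1.png

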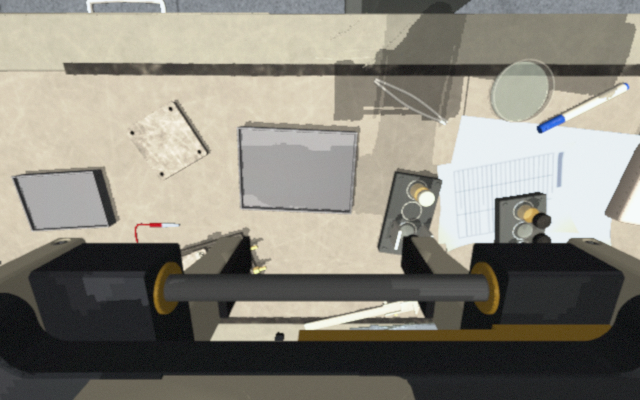

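View pics/o1_top.png

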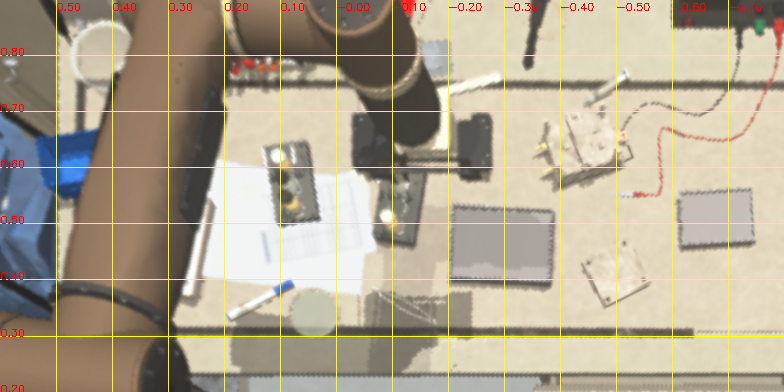

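View pics/o1_scene.png

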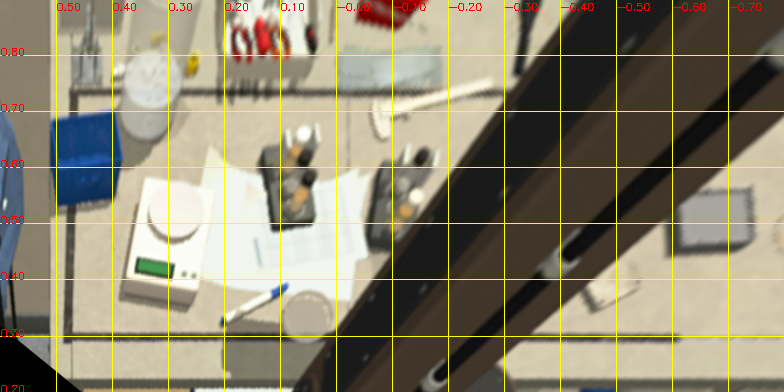

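The 130 x 180 mm tray is centred near (0.465,-0.295). The stand near y=0.085 holds three vials and the one near y=-0.1 holds two. Next I'll look from above the three-vial stand.

>>> {"api": "apply_moves", "payload": {
  "rows": [
    [[0.02,0,0.04],0],
    [[0.04,0,0.08],0],
    [[0.06,0,0.12],0],
    [[0.08,0,0.16],0],
    [[0.1,0,0.2],0],
    [[0.12,0,0.24],0],
    [[0.14,0,0.28],0],
    [[0.16,0,0.32],0],
    [[0.17,0,0.35],0],
    [[0.17,0,0.35],0],
    [[0.17,0,0.35],0]
  ]
}}

```text
time_s: 3.12
tcp_pos: [0.6207, 0.0991, 0.3918]
eef_rot: [-90.0, 0.0, -0.1]
contact_force: [-0.2, -0.4, -0.1]
gripper_width: 0.0874
```

```bash
python3 - <<'E'
from h import *
from plant import get_state
s=get_state();print(s["time_s"],s["tcp_pos"],s["eef_rot"],s["joints"])
b=(0.4,0.7,-0.2,0.4)
for n in("wrist",):
    c=grab(n); np.savez(f"{n}2.npz",**c); cv2.imwrite(f"pics/{n}2.png",c["pixels"])
    cv2.imwrite(f"pics/o2_{n}.png",grid(ortho(c,*b,1200,0.02),*b,1200,0.05))
E
```

```text
3.125 [0.62067419 0.09905877 0.39178363] [-9.00284697e+01  4.31641791e-02 -1.48461921e-01] [ 2.68384712e+01  1.36556955e+01  3.82061648e+00  5.86757633e-03
 -8.02163042e+01 -1.16987922e+02]
```

View pics/wrist2.png

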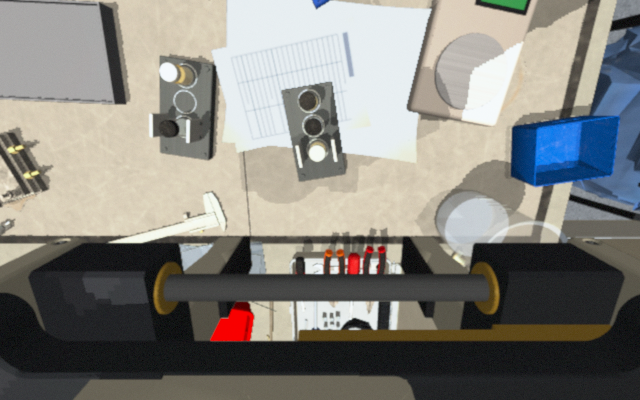

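View pics/o2_wrist.png

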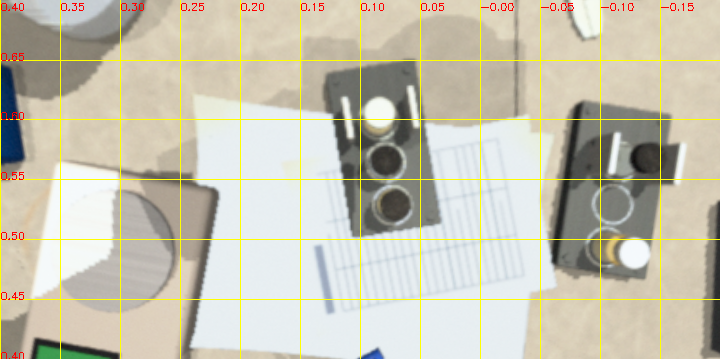

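```bash
python3 - <<'E'
from h import *
c=dict(np.load("wrist2.npz")); P=world(c); px=c["pixels"].astype(int)
def reg(x0,x1,y0,y1,z0,z1): 
    return (P[...,0]>x0)&(P[...,0]<x1)&(P[...,1]>y0)&(P[...,1]<y1)&(P[...,2]>z0)&(P[...,2]<z1)&(c["z_map"]>0)
m=reg(.48,.68,0.02,.16,.063,.08); n,l,st,ce=cv2.connectedComponentsWithStats(m.astype(np.uint8))
for i in range(1,n):
    if st[i,4]>20:
        q=P[l==i]; (cc,wh,an)=cv2.minAreaRect(q[:,:2].astype(np.float32)); print("top",st[i,4],ce[i],cc,wh,q[:,2].mean())
for nm,b in(("st3",(.48,.70,0.01,.17)),("st2",(.45,.65,-.2,0))):
    m=reg(*b,.012,.026); q=P[m]; print(nm,cv2.minAreaRect(q[:,:2].astype(np.float32)),np.median(q[:,2]))
m=reg(.38,.60,.2,.42,.044,.06);q=P[m];print("pan",(q.max(0)+q.min(0))/2,q.max(0)-q.min(0),np.median(q[:,2]),len(q))
m=reg(.38,.60,.2,.42,.03,.043);q=P[m];print("hous",cv2.minAreaRect(q[:,:2].astype(np.float32)),np.median(q[:,2]),len(q))
c1=dict(np.load("wrist1.npz"));P=world(c1);c=c1
for z in((.015,.024),(.025,.033)):
    m=reg(.35,.58,-.42,-.18,*z);q=P[m];print("tray",z,cv2.minAreaRect(q[:,:2].astype(np.float32)),np.median(q[:,2]),len(q))
E
```

```text
top 259 [307.63320463 101.07722008] (0.5313748717308044, 0.07455544173717499) (0.022494422271847725, 0.022334452718496323) 0.07003662046264175
top 233 [313.09012876 126.9527897 ] (0.5645604133605957, 0.08108267933130264) (0.02174951881170273, 0.021195534616708755) 0.07008646279490918
top 81 [334.20987654 150.35802469] (0.5962830185890198, 0.11004084348678589) (0.030777964740991592, 0.004895859397947788) 0.06630272133319276
top 83 [299.18072289 156.18072289] (0.6046928763389587, 0.06084191054105759) (0.031230945140123367, 0.005112687591463327) 0.06628076603953519
top 225 [317.27555556 152.99111111] (0.5996786952018738, 0.08612074702978134) (0.02231067605316639, 0.022278884425759315) 0.0699111421600165
st3 ((0.5736072659492493, 0.10439957678318024), (0.14001557230949402, 0.1220812201499939), 9.065556526184082) 0.020605860523514513
st2 ((0.5466163158416748, -0.08578598499298096), (0.12733206152915955, 0.1400347203016281), 80.93663024902344) 0.020566677732363425
pan [0.52323807 0.33230447 0.05199758] [0.15337237 0.17314411 0.01591983] 0.050695393862671106 4526
hous ((0.4926719069480896, 0.3289383053779602), (0.19879795610904694, 0.18640772998332977), 79.59644317626953) 0.038649783821854966 7314
tray (0.015, 0.024) ((0.4635345935821533, -0.29505589604377747), (0.175956130027771, 0.12776847183704376), 87.42391204833984) 0.020595780555031695 8654
tray (0.025, 0.033) ((0.4646928906440735, -0.2955816686153412), (0.18017573654651642, 0.13014887273311615), 87.4007568359375) 0.028241902373460637 871
```

```bash
python3 - <<'E'
from h import *
c=dict(np.load("wrist2.npz")); P=world(c); z=P[...,2]; ok=c["z_map"]>0
def comp(m,seed):
    n,l=cv2.connectedComponents(cv2.erode(m.astype(np.uint8),np.ones((2,2))));
    k=np.bincount(l[m&seed]); k[0]=0; return P[l==k.argmax()]
def box(x0,x1,y0,y1): return (P[...,0]>x0)&(P[...,0]<x1)&(P[...,1]>y0)&(P[...,1]<y1)
q=comp(ok&(abs(z-.0206)<.004),box(.5,.66,.04,.13)); print("st3",cv2.minAreaRect(q[:,:2].astype(np.float32)))
q=comp(ok&(abs(z-.0507)<.004),box(.46,.56,.25,.34)); print("pan",cv2.minEnclosingCircle(q[:,:2].astype(np.float32)),cv2.fitEllipse(cv2.convexHull(q[:,:2].astype(np.float32))),len(q))
q=comp(ok&(abs(z-.0387)<.004),box(.42,.6,.2,.4)); print("hous",cv2.minAreaRect(q[:,:2].astype(np.float32)),len(q))
# everything tall near pan/paths
for nm,b in(("near",(.38,.8,-.45,.45)),):
    m=ok&box(*b)&(z>.075)&(z<.25); n,l,st,ce=cv2.connectedComponentsWithStats(m.astype(np.uint8))
    for i in range(1,n):
        if st[i,4]>30: q=P[l==i]; print(st[i,4],q.min(0).round(3),q.max(0).round(3))
E
```

```text
st3 ((0.5779550671577454, 0.08251722157001495), (0.13831548392772675, 0.07413583993911743), 9.238546371459961)
pan ((0.4958592355251312, 0.29486942291259766), 0.04825422540307045) ((0.4955087900161743, 0.2942819595336914), (0.09343121945858002, 0.09491229802370071), 1.6318222284317017) 4105
hous ((0.4750007390975952, 0.2979825735092163), (0.12748759984970093, 0.16235928237438202), 79.80766296386719) 6497
3446 [0.664 0.27  0.075] [0.753 0.386 0.168]
```

Measured positions:

| Item | x (m) | y (m) |
|---|---|---|
| Front vial | 0.5314 | 0.0746 |
| Middle vial | 0.5646 | 0.0811 |
| Rear vial | 0.5997 | 0.0861 |
| Pan centre | 0.4957 | 0.2946 |
| Tray centre | 0.464 | -0.295 |

The row yaw is about 9.4°. The caps read 70 mm high, the pan 50 mm and the tray 20/28 mm, which all match the given sizes. First I'll go above the front vial with the jaws across the row.

>>> {"api": "apply_moves", "payload": {
  "rows": [
    [[-0.018,0.04,-0.005],-2],
    [[-0.036,0.08,-0.01],-4],
    [[-0.054,0.12,-0.015],-6],
    [[-0.072,0.16,-0.02],-8],
    [[-0.0895,0.2,-0.025],-9.5],
    [[-0.0895,0.222,-0.025],-9.5],
    [[-0.0895,0.222,-0.025],-9.5],
    [[-0.0895,0.222,-0.025],-9.5],
    [[-0.0895,0.222,-0.025],-9.5]
  ],
  "gripper": 0.75
}}

```text
time_s: 4.3
tcp_pos: [0.532, 0.0753, 0.1715]
eef_rot: [-90.0, -0.1, 9.4]
contact_force: [0.3, -0.9, 0.3]
gripper_width: 0.0658
```

```bash
cat > go.py <<'E'
import sys,numpy as np
from plant import get_state
def d(x,y,z,yaw):
    s=get_state();p=np.array(s["tcp_pos"]);a=np.radians(s["eef_rot"][2]);e=np.array([x,y,z])-p
    print("at",p.round(4),s["eef_rot"].round(2),"t",s["time_s"],"-> tx %.4f ty %.4f tz %.4f turn %.2f"%(e[0]*np.cos(a)+e[1]*np.sin(a),-e[2],-e[0]*np.sin(a)+e[1]*np.cos(a),s["eef_rot"][2]-yaw),"q",s["joints"].round(0),"w",s["gripper_width"])
if len(sys.argv)>4: d(*map(float,sys.argv[1:5]))
E
python3 go.py .5314 .0746 .095 9.4
python3 - <<'E'
from h import *
c=grab("wrist");cv2.imwrite("pics/w3.png",c["pixels"]); P=world(c)
m=(P[...,2]>.067)&(P[...,2]<.074)&(c["z_map"]>0)&(P[...,0]<.65)
n,l,st,ce=cv2.connectedComponentsWithStats(m.astype(np.uint8))
for i in range(1,n):
    if st[i,4]>60: print(st[i,4],ce[i],P[l==i].mean(0),cv2.minEnclosingCircle(P[l==i][:,:2].astype(np.float32)))
E
```

```text
at [0.532  0.0753 0.1715] [-89.97  -0.13   9.38] t 4.3 -> tx -0.0007 ty 0.0765 tz -0.0006 turn -0.02 q [  29.   14.  -26.    0.  -50. -110.] w 0.0658156357056028
1139 [ 59.77963126 131.04653205] [ 0.49474622 -0.10254708  0.06983051] ((0.495371013879776, -0.10322043299674988), 0.012343285605311394)
818 [324.96454768 224.59290954] [0.53027124 0.07395218 0.06990177] ((0.5308718681335449, 0.07420720905065536), 0.011788333766162395)
769 [ 50.60858257 228.11183355] [ 0.56420178 -0.11534002  0.06970942] ((0.5658178329467773, -0.11593969166278839), 0.012476890347898006)
543 [326.94106814 264.41436464] [0.56080184 0.08042197 0.06982304] ((0.5638238787651062, 0.08103656023740768), 0.011760183610022068)
527 [325.79696395 310.88614801] [0.60034274 0.08609505 0.06994768] ((0.5996097326278687, 0.08595762401819229), 0.011648650281131268)
```

View pics/w3.png

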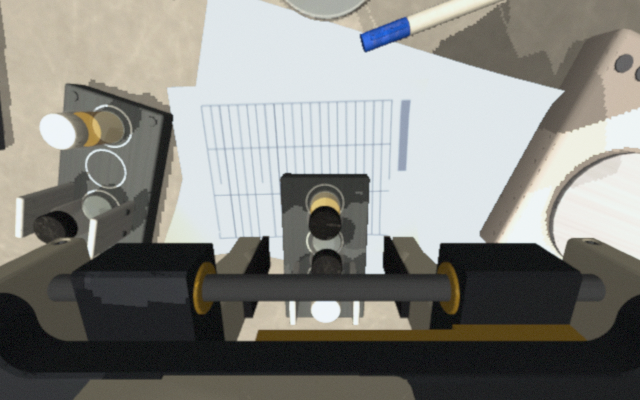

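The tan vial with the dark cap stands in front at (325,225) and the clear vial in the middle at (327,264). They sit centred between the fingers, and the positions are confirmed within 1 mm. Descending and gripping.

>>> {"api": "apply_moves", "payload": {
  "rows": [
    [[-0.001,0.025,-0.0008],0],
    [[-0.001,0.05,-0.0008],0],
    [[-0.001,0.068,-0.0008],0],
    [[-0.001,0.0765,-0.0008],0],
    [[-0.001,0.0765,-0.0008],0],
    [[-0.001,0.0765,-0.0008],0]
  ]
}}

```text
time_s: 5.1
tcp_pos: [0.5308, 0.0745, 0.0945]
eef_rot: [-90.0, -0.1, 9.4]
contact_force: [-0.1, 0.3, 0.3]
gripper_width: 0.066
```

>>> {"api": "apply_moves", "payload": {
  "rows": [
    [[0,0,0],0],
    [[0,0,0],0],
    [[0,0,0],0],
    [[0,0,0],0],
    [[0,0,0],0],
    [[0,0,0],0],
    [[0,0,0],0],
    [[0,0,0],0]
  ],
  "gripper": 0.2,
  "grip_force": 15
}}

```text
time_s: 6.1
tcp_pos: [0.5303, 0.0743, 0.0937]
eef_rot: [-90.0, 0.0, 9.4]
contact_force: [0.0, -0.0, 1.4]
gripper_width: 0.026
```

```bash
python3 go.py .5314 .0746 .095 9.4;python3 -c "
from h import *
c=grab('wrist');cv2.imwrite('pics/w4.png',c['pixels'])"
```

```text
at [0.5303 0.0743 0.0937] [-90.    0.    9.4] t 6.1 -> tx 0.0011 ty -0.0013 tz 0.0002 turn -0.00 q [  29.   20.  -31.   -0.  -39. -110.] w 0.026018872562763213
```

View pics/w4.png

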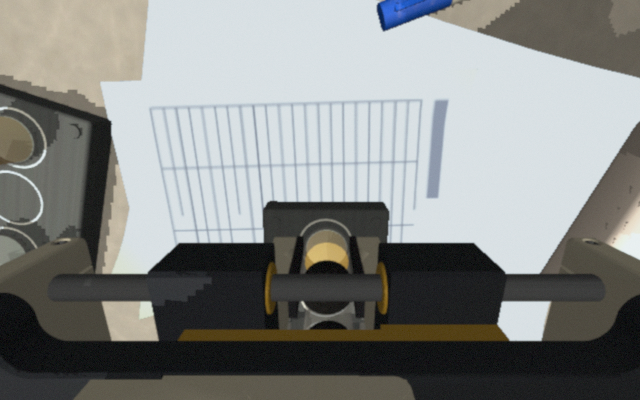

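The vial is gripped at 26 mm opening, with the tan vial seen between the pads at (325,255). Lifting it and carrying it to the tray.

>>> {"api": "apply_moves", "payload": {
  "rows": [
    [[0,-0.015,0],0],
    [[0,-0.045,0],0],
    [[0,-0.08,0],0],
    [[0,-0.11,0],0],
    [[-0.005,-0.12,-0.018],0],
    [[-0.015,-0.12,-0.053],0],
    [[-0.026,-0.12,-0.09],0],
    [[-0.037,-0.12,-0.13],0],
    [[-0.049,-0.12,-0.17],0],
    [[-0.06,-0.12,-0.21],0],
    [[-0.071,-0.12,-0.25],0],
    [[-0.083,-0.12,-0.29],0],
    [[-0.094,-0.12,-0.33],0],
    [[-0.103,-0.12,-0.362],0],
    [[-0.108,-0.12,-0.38],0],
    [[-0.11,-0.12,-0.387],0],
    [[-0.11,-0.12,-0.387],0],
    [[-0.11,-0.12,-0.387],0]
  ]
}}

```text
time_s: 8.4
tcp_pos: [0.4851, -0.3248, 0.2137]
eef_rot: [-90.0, -0.0, 9.4]
contact_force: [0.2, 0.8, -0.1]
gripper_width: 0.0262
```

```bash
python3 go.py .485 -.325 .0945 9.4;python3 - <<'E'
from h import *
for n in("wrist","scene"):
    c=grab(n);cv2.imwrite(f'pics/{n}5.png',c['pixels'])
E
```

```text
at [ 0.4851 -0.3248  0.2137] [-89.99  -0.     9.45] t 8.4 -> tx -0.0002 ty 0.1192 tz -0.0002 turn 0.05 q [-15.  16. -17.  -0. -57. -66.] w 0.026190864988738804
```

View pics/wrist5.png

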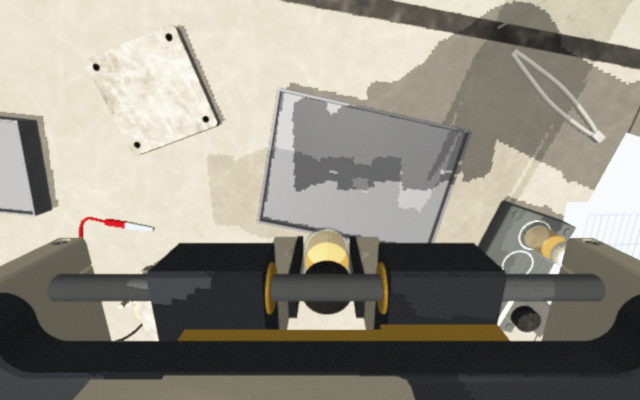

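The vial hangs upright in the jaws at (327,265) and the tray lies below at (360,160). Lowering.

>>> {"api": "apply_moves", "payload": {
  "rows": [
    [[0,0.03,0],0],
    [[0,0.065,0],0],
    [[0,0.095,0],0],
    [[0,0.11,0],0],
    [[0,0.1165,0],0],
    [[0,0.1195,0],0],
    [[0,0.1195,0],0],
    [[0,0.1195,0],0]
  ]
}}

```text
time_s: 9.5
tcp_pos: [0.4854, -0.3257, 0.095]
eef_rot: [-90.0, -0.1, 9.4]
contact_force: [0.5, -0.2, -0.9]
gripper_width: 0.0265
```

>>> {"api": "apply_moves", "payload": {
  "rows": [
    [[0,0,0],0],
    [[0,0,0],0],
    [[0,0,0],0],
    [[0,0,0],0],
    [[0,-0.02,0],0],
    [[0,-0.05,0],0],
    [[0,-0.085,0],0],
    [[0,-0.105,0],0],
    [[0,-0.105,0],0],
    [[0,-0.105,0],0]
  ],
  "gripper": 0.55
}}

```text
time_s: 10.75
tcp_pos: [0.4846, -0.3253, 0.1985]
eef_rot: [-90.0, 0.0, 9.4]
contact_force: [0.3, 0.8, -0.5]
gripper_width: 0.0482
```

```bash
python3 go.py .5640 .081 .2 9.4;python3 - <<'E'
from h import *
for n in("wrist",):
    c=grab(n);cv2.imwrite(f'pics/{n}6.png',c['pixels'])
E
```

```text
at [ 0.4846 -0.3253  0.1985] [-8.997e+01  3.000e-02  9.380e+00] t 10.75 -> tx 0.1446 ty -0.0015 tz 0.3880 turn -0.02 q [-15.  17. -18.  -0. -55. -66.] w 0.0481681173032648
```

View pics/wrist6.png

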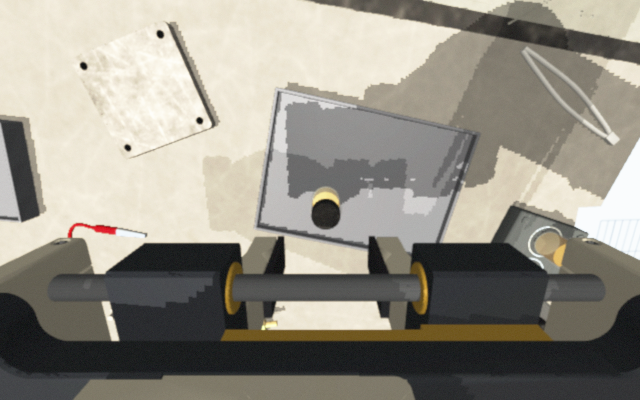

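The first vial stands upright in the tray at (325,207). On to the middle vial.

>>> {"api": "apply_moves", "payload": {
  "rows": [
    [[0.01,0,0.025],0],
    [[0.026,0,0.07],0],
    [[0.045,0,0.12],0],
    [[0.063,0,0.17],0],
    [[0.082,0,0.22],0],
    [[0.1,0,0.27],0],
    [[0.119,0,0.32],0],
    [[0.135,0,0.362],0],
    [[0.1445,0.01,0.388],0],
    [[0.1445,0.02,0.388],0],
    [[0.1445,0.02,0.388],0],
    [[0.1445,0.02,0.388],0]
  ],
  "gripper": 0.7
}}

```text
time_s: 12.3
tcp_pos: [0.5641, 0.08, 0.179]
eef_rot: [-90.0, 0.0, 9.3]
contact_force: [0.1, -0.8, 0.8]
gripper_width: 0.0611
```

```bash
python3 go.py .5640 .081 .094 9.4;python3 - <<'E'
from h import *
c=grab("wrist");cv2.imwrite("pics/w7.png",c["pixels"]); P=world(c)
m=(P[...,2]>.067)&(P[...,2]<.074)&(c["z_map"]>0)&(P[...,0]<.65)
n,l,st,ce=cv2.connectedComponentsWithStats(m.astype(np.uint8))
for i in range(1,n):
    if st[i,4]>60: print(st[i,4],ce[i],cv2.minEnclosingCircle(P[l==i][:,:2].astype(np.float32)))
E
```

```text
at [0.5641 0.08   0.179 ] [-9.002e+01  3.000e-02  9.340e+00] t 12.3 -> tx 0.0001 ty 0.0850 tz 0.0010 turn -0.06 q [  28.   16.  -21.    0.  -52. -108.] w 0.061061379100173
1222 [58.45826514 78.55728314] ((0.4956210255622864, -0.10330118238925934), 0.01248039398342371)
927 [ 49.89644013 182.94822006] ((0.5657655000686646, -0.11605775356292725), 0.012503144331276417)
761 [327.81603154 223.27858081] ((0.5645222067832947, 0.08135144412517548), 0.012083481065928936)
526 [326.87262357 264.25665399] ((0.5993507504463196, 0.08617063611745834), 0.011852998286485672)
```

View pics/w7.png

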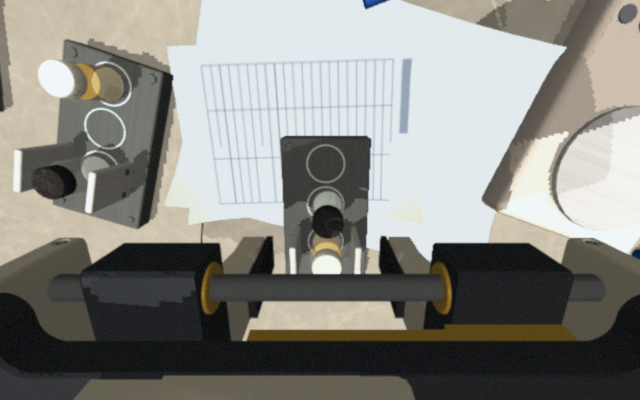

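The clear middle vial is at (328,223), centred between the fingers.

>>> {"api": "apply_moves", "payload": {
  "rows": [
    [[0.0003,0.025,0.001],0],
    [[0.0003,0.05,0.001],0],
    [[0.0003,0.075,0.001],0],
    [[0.0003,0.085,0.001],0],
    [[0.0003,0.085,0.001],0],
    [[0.0003,0.085,0.001],0]
  ]
}}

```text
time_s: 13.1
tcp_pos: [0.565, 0.082, 0.0952]
eef_rot: [-90.0, -0.1, 9.4]
contact_force: [0.2, -0.1, 0.6]
gripper_width: 0.0616
```

>>> {"api": "apply_moves", "payload": {
  "rows": [
    [[0,0,0],0],
    [[0,0,0],0],
    [[0,0,0],0],
    [[0,0,0],0],
    [[0,0,0],0],
    [[0,0,0],0],
    [[0,0,0],0],
    [[0,0,0],0]
  ],
  "gripper": 0.2,
  "grip_force": 15
}}

```text
time_s: 14.1
tcp_pos: [0.5644, 0.0819, 0.0942]
eef_rot: [-90.0, -0.0, 9.4]
contact_force: [-0.5, 0.2, 2.1]
gripper_width: 0.0268
```

```bash
python3 go.py .44 -.265 .2135 9.4
```

```text
at [0.5644 0.0819 0.0942] [-90.   -0.    9.4] t 14.1 -> tx -0.1793 ty -0.1193 tz -0.3219 turn -0.00 q [  28.   23.  -26.    0.  -41. -109.] w 0.026773883072106174
```

>>> {"api": "apply_moves", "payload": {
  "rows": [
    [[0,-0.015,0],0],
    [[0,-0.045,0],0],
    [[0,-0.08,0],0],
    [[0,-0.11,0],0],
    [[-0.01,-0.12,-0.018],0],
    [[-0.03,-0.12,-0.053],0],
    [[-0.05,-0.12,-0.09],0],
    [[-0.072,-0.12,-0.13],0],
    [[-0.095,-0.12,-0.17],0],
    [[-0.117,-0.12,-0.21],0],
    [[-0.139,-0.12,-0.25],0],
    [[-0.16,-0.12,-0.287],0],
    [[-0.172,-0.12,-0.31],0],
    [[-0.179,-0.12,-0.322],0],
    [[-0.179,-0.12,-0.322],0],
    [[-0.179,-0.12,-0.322],0]
  ]
}}

```text
time_s: 16.1
tcp_pos: [0.4402, -0.2646, 0.2141]
eef_rot: [-90.0, 0.0, 9.4]
contact_force: [-0.0, 0.0, -1.1]
gripper_width: 0.0265
```

```bash
python3 go.py .44 -.265 .0945 9.4;python3 - <<'E'
from h import *
for n in("wrist",):
    c=grab(n);cv2.imwrite(f'pics/{n}8.png',c['pixels'])
E
```

```text
at [ 0.4402 -0.2646  0.2141] [-8.999e+01  1.000e-02  9.400e+00] t 16.1 -> tx -0.0003 ty 0.1196 tz -0.0003 turn 0.00 q [ -9.   9. -26.  -0. -55. -71.] w 0.02647548631740257
```

View pics/wrist8.png

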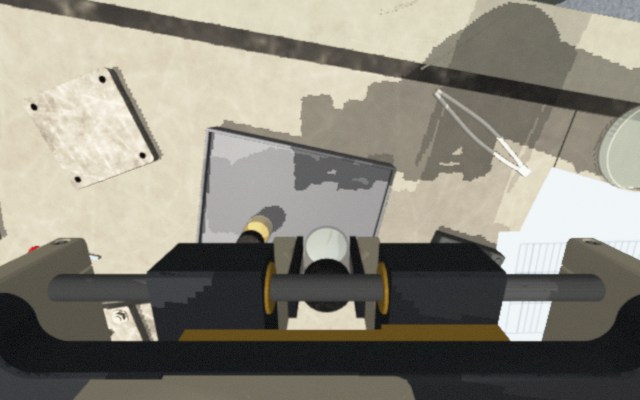

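The clear vial is held upright at (327,258). Vial A at (258,228) is clear of the left finger. Lowering.

>>> {"api": "apply_moves", "payload": {
  "rows": [
    [[0,0.03,0],0],
    [[0,0.065,0],0],
    [[0,0.095,0],0],
    [[0,0.11,0],0],
    [[0,0.1165,0],0],
    [[0,0.1195,0],0],
    [[0,0.1195,0],0],
    [[0,0.1195,0],0]
  ]
}}

```text
time_s: 17.15
tcp_pos: [0.4407, -0.2651, 0.0954]
eef_rot: [-90.0, -0.1, 9.4]
contact_force: [0.4, -0.4, -0.4]
gripper_width: 0.0264
```

>>> {"api": "apply_moves", "payload": {
  "rows": [
    [[0,0,0],0],
    [[0,0,0],0],
    [[0,0,0],0],
    [[0,0,0],0],
    [[0,-0.02,0],0],
    [[0,-0.05,0],0],
    [[0,-0.085,0],0],
    [[0,-0.11,0],0],
    [[0,-0.13,0],0],
    [[0,-0.13,0],0],
    [[0,-0.13,0],0]
  ],
  "gripper": 0.5
}}

```text
time_s: 18.52
tcp_pos: [0.4399, -0.2649, 0.224]
eef_rot: [-90.0, 0.0, 9.4]
contact_force: [0.3, 0.5, -0.2]
gripper_width: 0.0439
```

```bash
python3 go.py .5997 .086 .22 99.4;python3 - <<'E'
from h import *
for n in("wrist",):
    c=grab(n);cv2.imwrite(f'pics/{n}9.png',c['pixels'])
    P=world(c)
m=(P[...,2]>.067)&(P[...,2]<.074)&(c["z_map"]>0)&(P[...,0]<.65)
n,l,st,ce=cv2.connectedComponentsWithStats(m.astype(np.uint8))
for i in range(1,n):
    if st[i,4]>60: print(st[i,4],ce[i],cv2.minEnclosingCircle(P[l==i][:,:2].astype(np.float32)))
E
```

```text
at [ 0.4399 -0.2649  0.224 ] [-8.997e+01  4.000e-02  9.380e+00] t 18.525 -> tx 0.2149 ty 0.0040 tz 0.3201 turn -90.02 q [ -9.   9. -25.  -0. -56. -71.] w 0.04388541682753706
543 [326.02762431 204.78453039] ((0.4405069649219513, -0.26507967710494995), 0.011753993108868599)
292 [250.44520548 238.43493151] ((0.4851219356060028, -0.3252071738243103), 0.0113826934248209)
```

View pics/wrist9.png

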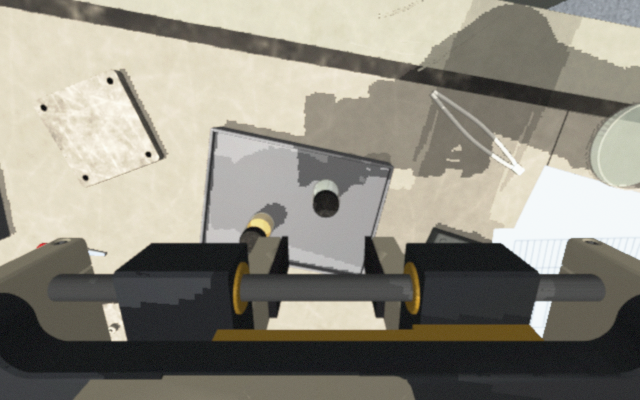

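Both vials are parked upright, at (0.4405,-0.2651) and (0.4851,-0.3252). Now to the rear vial, with the jaws turned to lie along the row.

>>> {"api": "apply_moves", "payload": {
  "rows": [
    [[0.015,0,0.02],-5],
    [[0.037,0,0.055],-15],
    [[0.06,0,0.09],-25],
    [[0.085,0,0.125],-35],
    [[0.11,0,0.16],-45],
    [[0.132,0,0.195],-55],
    [[0.155,0,0.23],-65],
    [[0.18,0,0.265],-75],
    [[0.2,0,0.3],-83],
    [[0.215,0.01,0.32],-90],
    [[0.215,0.02,0.32],-90],
    [[0.215,0.025,0.32],-90],
    [[0.215,0.025,0.32],-90],
    [[0.215,0.025,0.32],-90]
  ],
  "gripper": 0.6
}}

```text
time_s: 20.32
tcp_pos: [0.6002, 0.0852, 0.2001]
eef_rot: [-90.0, -0.0, 99.3]
contact_force: [-0.1, -0.2, -0.5]
gripper_width: 0.0521
```

```bash
python3 go.py .5997 .086 .094 99.4;python3 - <<'E'
from h import *
for n in("wrist",):
    c=grab(n);cv2.imwrite(f'pics/{n}10.png',c['pixels'])
    P=world(c)
m=(P[...,2]>.064)&(P[...,2]<.074)&(c["z_map"]>0)&(P[...,0]<.65)
n,l,st,ce=cv2.connectedComponentsWithStats(m.astype(np.uint8))
for i in range(1,n):
    if st[i,4]>60: print(st[i,4],ce[i],cv2.minEnclosingCircle(P[l==i][:,:2].astype(np.float32)))
E
```

```text
at [0.6002 0.0852 0.2001] [-90.03  -0.    99.33] t 20.325 -> tx 0.0009 ty 0.1061 tz 0.0003 turn -0.07 q [ 27.  18. -15.   0. -56. -17.] w 0.052059186909781494
250 [325.78  181.348] ((0.6042928695678711, 0.05962178111076355), 0.015824750065803528)
673 [326.89301634 213.49479941] ((0.599210262298584, 0.08566521108150482), 0.011717158369719982)
220 [325.71818182 239.60909091] ((0.596131443977356, 0.10915528237819672), 0.015933742746710777)
```

View pics/wrist10.png

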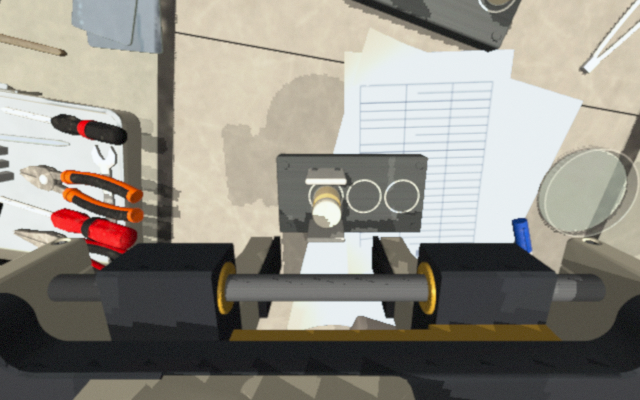

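The rear vial at (327,213) is centred between the side plates, and the two emptied rings are at (363,196) and (402,196). Descending and gripping along the row.

>>> {"api": "apply_moves", "payload": {
  "rows": [
    [[0.0006,0.03,0.0006],0],
    [[0.0006,0.06,0.0006],0],
    [[0.0006,0.085,0.0006],0],
    [[0.0006,0.1,0.0006],0],
    [[0.0006,0.105,0.0006],0],
    [[0.0006,0.105,0.0006],0],
    [[0.0006,0.105,0.0006],0]
  ]
}}

```text
time_s: 21.25
tcp_pos: [0.6, 0.0865, 0.0956]
eef_rot: [-90.1, -0.0, 99.4]
contact_force: [-0.3, 0.4, 0.3]
gripper_width: 0.0524
```

>>> {"api": "apply_moves", "payload": {
  "rows": [
    [[0,0,0],0],
    [[0,0,0],0],
    [[0,0,0],0],
    [[0,0,0],0],
    [[0,0,0],0],
    [[0,0,0],0],
    [[0,0,0],0],
    [[0,0,0],0]
  ],
  "gripper": 0.2,
  "grip_force": 15
}}

```text
time_s: 22.25
tcp_pos: [0.5996, 0.0863, 0.0948]
eef_rot: [-90.0, 0.0, 99.4]
contact_force: [-0.0, 0.7, 3.9]
gripper_width: 0.0264
```

```bash
python3 go.py .4957 .2946 .244 99.4
```

```text
at [0.5996 0.0863 0.0948] [-90.01   0.    99.4 ] t 22.25 -> tx 0.2225 ty -0.1492 tz 0.0685 turn -0.00 q [ 27.  25. -21.   0. -43. -17.] w 0.026364561071505022
```

>>> {"api": "apply_moves", "payload": {
  "rows": [
    [[0,-0.015,0],0],
    [[0,-0.04,0],0],
    [[0,-0.075,0],0],
    [[0,-0.11,0],0],
    [[0,-0.14,0],0],
    [[0.01,-0.15,0.003],0],
    [[0.035,-0.15,0.011],0],
    [[0.07,-0.15,0.022],0],
    [[0.105,-0.15,0.033],0],
    [[0.14,-0.15,0.043],0],
    [[0.175,-0.15,0.054],0],
    [[0.205,-0.15,0.063],0],
    [[0.2225,-0.15,0.0685],0],
    [[0.2225,-0.15,0.0685],0],
    [[0.2225,-0.15,0.0685],0],
    [[0.2225,-0.15,0.0685],0]
  ]
}}

```text
time_s: 24.25
tcp_pos: [0.4958, 0.2939, 0.2446]
eef_rot: [-90.0, 0.0, 99.3]
contact_force: [0.4, -0.0, -0.4]
gripper_width: 0.026
```

```bash
python3 go.py .4957 .2946 .1245 99.4;python3 - <<'E'
from h import *
for n in("wrist","scene"):
    c=grab(n);cv2.imwrite(f'pics/{n}11.png',c['pixels'])
    if n=="scene":
        P=world(c);z=P[...,2]
        m=(abs(z-.0505)<.003)&(P[...,0]>.42)&(P[...,0]<.58)&(P[...,1]>.22)&(P[...,1]<.37)
        k,l,st,ce=cv2.connectedComponentsWithStats(m.astype(np.uint8)); i=1+st[1:,4].argmax();q=P[l==i]
        print(len(q),cv2.minEnclosingCircle(q[:,:2].astype(np.float32)),q[:,2].mean())
E
```

```text
at [0.4958 0.2939 0.2446] [-8.999e+01  1.000e-02  9.934e+01] t 24.25 -> tx 0.0007 ty 0.1201 tz 0.0000 turn -0.06 q [ 50.  13. -16.   0. -61. -41.] w 0.02597018393649322
742 ((0.4939582645893097, 0.2950992286205292), 0.049741435796022415) 0.05070696702458407
```

View pics/wrist11.png

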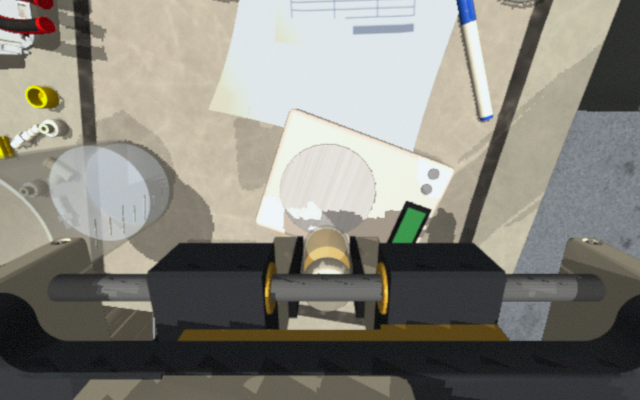

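View pics/scene11.png

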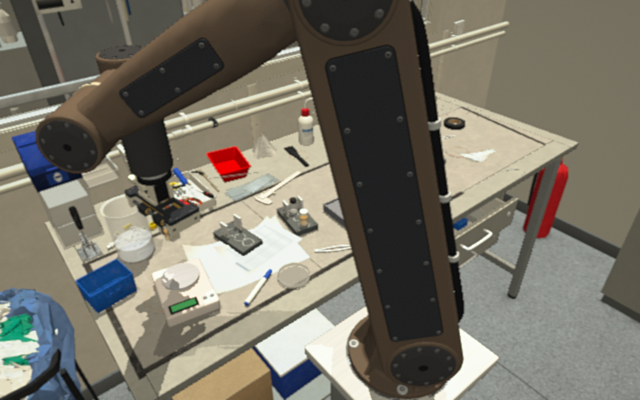

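The vial is held at (325,250) and the pan shows whole at (328,190). I'll re-measure the pan centre from this view.

```bash
python3 - <<'E'
from h import *
c=grab("wrist");P=world(c);z=P[...,2]
m=(abs(z-.0505)<.003)&(P[...,0]>.42)&(P[...,0]<.58)&(P[...,1]>.22)&(P[...,1]<.37)
k,l,st,ce=cv2.connectedComponentsWithStats(m.astype(np.uint8)); i=1+st[1:,4].argmax();q=P[l==i]
print(len(q),ce[i],q.min(0),q.max(0),q[:,2].mean(),cv2.minEnclosingCircle(q[:,:2].astype(np.float32)),cv2.fitEllipse(cv2.convexHull(q[:,:2].astype(np.float32))))
E
```

```text
6631 [327.86804404 188.16543508] [0.44614733 0.24588512 0.04771626] [0.54158062 0.33906422 0.05308758] 0.050610637034044545 ((0.49373096227645874, 0.2934650182723999), 0.04802762717008591) ((0.4938725233078003, 0.2935321033000946), (0.09503482282161713, 0.09534692764282227), 59.82467269897461)
```

The estimates agree within 2 mm, so I'll use (0.4943,0.294).

>>> {"api": "apply_moves", "payload": {
  "rows": [
    [[0,0.03,0.001],0],
    [[0,0.065,0.0015],0],
    [[0,0.095,0.0015],0],
    [[0,0.11,0.0015],0],
    [[0,0.1165,0.0015],0],
    [[0,0.1195,0.0015],0],
    [[0,0.1195,0.0015],0],
    [[0,0.1195,0.0015],0]
  ]
}}

```text
time_s: 25.4
tcp_pos: [0.4944, 0.2947, 0.126]
eef_rot: [-90.1, -0.0, 99.4]
contact_force: [-0.8, -0.4, -0.1]
gripper_width: 0.0261
```

>>> {"api": "apply_moves", "payload": {
  "rows": [
    [[0,0,0],0],
    [[0,0,0],0],
    [[0,0,0],0],
    [[0,0,0],0],
    [[0,-0.02,0],0],
    [[0,-0.05,0],0],
    [[0,-0.085,0],0],
    [[0,-0.11,0],0],
    [[0,-0.12,0],0],
    [[0,-0.12,0],0],
    [[0,-0.12,0],0]
  ],
  "gripper": 0.55
}}

```text
time_s: 26.78
tcp_pos: [0.4937, 0.294, 0.2438]
eef_rot: [-89.9, 0.1, 99.4]
contact_force: [-0.0, -0.0, -0.4]
gripper_width: 0.0482
```

```bash
python3 go.py .4406 -.2651 .22 9.4;python3 - <<'E'
from h import *
for n in("wrist","scene"):
    c=grab(n);cv2.imwrite(f'pics/{n}12.png',c['pixels'])
    P=world(c);z=P[...,2]
    for zz,t in((.0505,.003),(.1,.003)):
        m=(abs(z-zz)<t)&(P[...,0]>.42)&(P[...,0]<.58)&(P[...,1]>.22)&(P[...,1]<.37)
        k,l,st,ce=cv2.connectedComponentsWithStats(m.astype(np.uint8)); i=1+st[1:,4].argmax();q=P[l==i]
        print(n,zz,len(q),cv2.minEnclosingCircle(q[:,:2].astype(np.float32)),q[:,2].mean())
E
```

```text
at [0.4937 0.294  0.2438] [-8.990e+01  6.000e-02  9.939e+01] t 26.775 -> tx -0.5430 ty 0.0238 tz 0.1435 turn 89.99 q [ 50.  13. -16.  -0. -61. -41.] w 0.04823324845867844
wrist 0.0505 5957 ((0.49423134326934814, 0.293663889169693), 0.04812871292233467) 0.05061760511885585
wrist 0.1 583 ((0.4937593936920166, 0.29400041699409485), 0.011747211217880249) 0.10000696425651262
scene 0.0505 587 ((0.4939848780632019, 0.29660218954086304), 0.0492166243493557) 0.05055742227089122
scene 0.1 49 ((0.49399885535240173, 0.29624953866004944), 0.013393038883805275) 0.10010730027416954
```

View pics/wrist12.png

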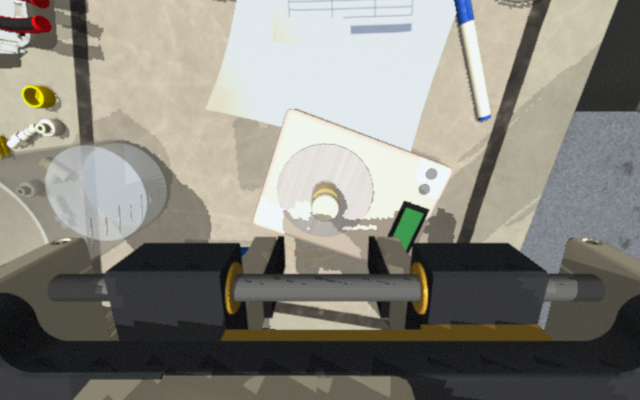

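The vial stands on the pan. Its cap is at (0.4938,0.2940) and the pan centre at (0.4942,0.2937), so it is within 1 mm of centre, and both cameras agree. Now back for the clear vial, which came from the middle place.

>>> {"api": "apply_moves", "payload": {
  "rows": [
    [[-0.015,0,0.004],3],
    [[-0.05,0,0.013],9],
    [[-0.09,0,0.024],16],
    [[-0.13,0,0.034],23],
    [[-0.17,0,0.045],30],
    [[-0.21,0,0.055],37],
    [[-0.25,0,0.066],44],
    [[-0.29,0,0.077],51],
    [[-0.33,0,0.087],58],
    [[-0.37,0,0.098],65],
    [[-0.41,0,0.108],72],
    [[-0.45,0,0.119],78],
    [[-0.49,0,0.13],84],
    [[-0.525,0,0.139],88],
    [[-0.543,0.02,0.1435],90],
    [[-0.543,0.045,0.1435],90],
    [[-0.543,0.05,0.1435],90],
    [[-0.543,0.05,0.1435],90],
    [[-0.543,0.05,0.1435],90]
  ]
}}

```text
time_s: 29.25
tcp_pos: [0.4417, -0.2647, 0.1961]
eef_rot: [-90.0, -0.1, 9.4]
contact_force: [0.3, -0.1, 1.1]
gripper_width: 0.0482
```

```bash
python3 go.py .4406 -.2651 .094 9.4;python3 - <<'E'
from h import *
for n in("wrist",):
    c=grab(n);cv2.imwrite(f'pics/{n}13.png',c['pixels'])
    P=world(c)
m=(P[...,2]>.067)&(P[...,2]<.074)&(c["z_map"]>0)&(P[...,0]<.65)
n,l,st,ce=cv2.connectedComponentsWithStats(m.astype(np.uint8))
for i in range(1,n):
    if st[i,4]>60: print(st[i,4],ce[i],cv2.minEnclosingCircle(P[l==i][:,:2].astype(np.float32)))
E
```

```text
at [ 0.4417 -0.2647  0.1961] [-9.004e+01 -7.000e-02  9.420e+00] t 29.25 -> tx -0.0011 ty 0.1021 tz -0.0002 turn 0.02 q [ -9.  10. -27.   0. -52. -72.] w 0.0481667348214013
672 [326.4389881  213.18452381] ((0.44083723425865173, -0.26493436098098755), 0.011993544176220894)
123 [244.73170732 246.08943089] ((0.4803357422351837, -0.3256734609603882), 0.007553606294095516)
```

View pics/wrist13.png

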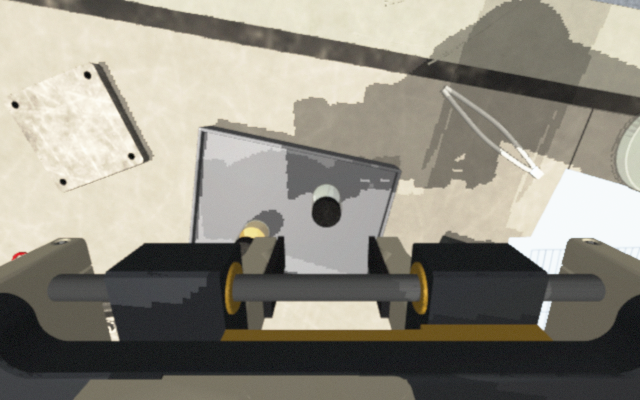

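The clear vial at (327,212) is between the fingers.

>>> {"api": "apply_moves", "payload": {
  "rows": [
    [[-0.0009,0.03,0],0],
    [[-0.0009,0.06,0],0],
    [[-0.0009,0.085,0],0],
    [[-0.0009,0.1,0],0],
    [[-0.0009,0.1,0],0],
    [[-0.0009,0.1,0],0]
  ]
}}

```text
time_s: 30.05
tcp_pos: [0.441, -0.265, 0.0961]
eef_rot: [-90.0, -0.1, 9.4]
contact_force: [0.7, -0.1, -0.3]
gripper_width: 0.0483
```

>>> {"api": "apply_moves", "payload": {
  "rows": [
    [[0,0,0],0],
    [[0,0,0],0],
    [[0,0,0],0],
    [[0,0,0],0],
    [[0,0,0],0],
    [[0,0,0],0],
    [[0,0,0],0]
  ],
  "gripper": 0.2,
  "grip_force": 15
}}

```text
time_s: 30.92
tcp_pos: [0.4405, -0.265, 0.0955]
eef_rot: [-90.0, -0.0, 9.4]
contact_force: [-1.5, 0.8, 6.6]
gripper_width: 0.0263
```

```bash
python3 go.py .5645 .0812 .2145 9.4
```

```text
at [ 0.4405 -0.265   0.0955] [-9.002e+01 -2.000e-02  9.400e+00] t 30.925 -> tx 0.1789 ty -0.1190 tz 0.3213 turn 0.00 q [ -9.  18. -33.   0. -39. -71.] w 0.026343595733171393
```

>>> {"api": "apply_moves", "payload": {
  "rows": [
    [[0,-0.015,0],0],
    [[0,-0.045,0],0],
    [[0,-0.08,0],0],
    [[0,-0.11,0],0],
    [[0.01,-0.12,0.018],0],
    [[0.03,-0.12,0.053],0],
    [[0.05,-0.12,0.09],0],
    [[0.072,-0.12,0.13],0],
    [[0.095,-0.12,0.17],0],
    [[0.117,-0.12,0.21],0],
    [[0.139,-0.12,0.25],0],
    [[0.16,-0.12,0.287],0],
    [[0.172,-0.12,0.31],0],
    [[0.179,-0.12,0.3213],0],
    [[0.179,-0.12,0.3213],0],
    [[0.179,-0.12,0.3213],0]
  ]
}}

```text
time_s: 32.92
tcp_pos: [0.564, 0.0803, 0.2151]
eef_rot: [-90.0, 0.0, 9.3]
contact_force: [-0.3, 0.2, 0.0]
gripper_width: 0.0265
```

```bash
python3 go.py .5645 .0812 .095 9.4;python3 - <<'E'
from h import *
for n in("wrist",):
    c=grab(n);cv2.imwrite(f'pics/{n}14.png',c['pixels'])
E
```

```text
at [0.564  0.0803 0.2151] [-9.001e+01  3.000e-02  9.350e+00] t 32.925 -> tx 0.0006 ty 0.1201 tz 0.0008 turn -0.05 q [  28.   14.  -19.   -0.  -57. -108.] w 0.026465901487702254
```

View pics/wrist14.png

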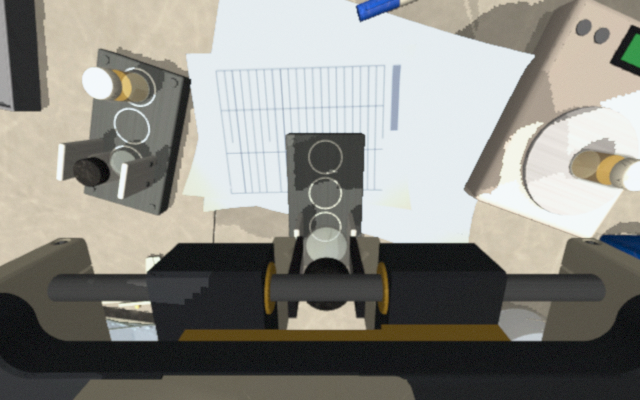

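The stand is empty, with rings at (325,157), (325,192) and (325,226). The weighed vial stands on the pan at right. I'll check the ring centres against the target.

```bash
python3 - <<'E'
from h import *
c=grab("wrist");P=world(c)
g=c["pixels"].min(2)
m=((g>105)&(abs(P[...,2]-.0206)<.003)&(P[...,0]>.50)&(P[...,0]<.66)&(P[...,1]>.035)&(P[...,1]<.125)).astype(np.uint8)
n,l,st,ce=cv2.connectedComponentsWithStats(m,connectivity=8)
for i in range(1,n):
    if st[i,4]>25: q=P[l==i]; print(st[i],cv2.minEnclosingCircle(q[:,:2].astype(np.float32)))
E
```

```text
[287 135   7  33 108] ((0.5292868614196777, 0.04072417691349983), 0.015543192625045776)
[308 140  31  34 105] ((0.529502272605896, 0.07362427562475204), 0.016870835795998573)
[361 160   4  75  82] ((0.5646768808364868, 0.1172163188457489), 0.03881649672985077)
[288 177   2  36  36] ((0.5731439590454102, 0.04330979287624359), 0.01837228611111641)
[330 178   9   8  35] ((0.551982581615448, 0.08647413551807404), 0.004941989667713642)
[306 180  37  50 434] ((0.5766302943229675, 0.08497712761163712), 0.029398752376437187)
```

The front ring is at (0.5295,0.0736), so the middle place is near (0.565,0.0796). I'll place at (0.5645,0.0805).

>>> {"api": "apply_moves", "payload": {
  "rows": [
    [[0.0005,0.03,0.0003],0],
    [[0.0005,0.065,0.0003],0],
    [[0.0005,0.095,0.0003],0],
    [[0.0005,0.11,0.0003],0],
    [[0.0005,0.1165,0.0003],0],
    [[0.0005,0.1195,0.0003],0],
    [[0.0005,0.1195,0.0003],0],
    [[0.0005,0.1195,0.0003],0]
  ]
}}

```text
time_s: 34.02
tcp_pos: [0.5653, 0.0819, 0.0964]
eef_rot: [-90.0, -0.1, 9.4]
contact_force: [0.0, -0.2, -1.1]
gripper_width: 0.0264
```

>>> {"api": "apply_moves", "payload": {
  "rows": [
    [[0,0,0],0],
    [[0,0,0],0],
    [[0,0,0],0],
    [[0,0,0],0],
    [[0,-0.02,0],0],
    [[0,-0.05,0],0],
    [[0,-0.085,0],0],
    [[0,-0.105,0],0],
    [[0,-0.105,0],0],
    [[0,-0.105,0],0]
  ],
  "gripper": 0.55
}}

```text
time_s: 35.28
tcp_pos: [0.5644, 0.0815, 0.2001]
eef_rot: [-90.0, 0.0, 9.4]
contact_force: [0.7, 0.3, -0.5]
gripper_width: 0.0481
```

```bash
python3 go.py .4851 -.3252 .1995 9.4;python3 - <<'E'
from h import *
for n in("wrist",):
    c=grab(n);cv2.imwrite(f'pics/{n}15.png',c['pixels'])
    P=world(c)
m=(P[...,2]>.067)&(P[...,2]<.074)&(c["z_map"]>0)&(P[...,0]<.65)
n,l,st,ce=cv2.connectedComponentsWithStats(m.astype(np.uint8))
for i in range(1,n):
    if st[i,4]>60: print(st[i,4],ce[i],cv2.minEnclosingCircle(P[l==i][:,:2].astype(np.float32)))
E
```

```text
at [0.5644 0.0815 0.2001] [-9.00e+01  5.00e-02  9.38e+00] t 35.275 -> tx -0.1446 ty 0.0006 tz -0.3884 turn -0.02 q [  28.   15.  -20.   -0.  -55. -108.] w 0.0481402164376454
995 [81.65829146 80.42211055] ((0.4953018128871918, -0.10322229564189911), 0.01221626065671444)
303 [606.27062706 168.11551155] ((0.4944082498550415, 0.2920975387096405), 0.013341698795557022)
766 [ 71.90469974 175.67885117] ((0.5661781430244446, -0.11567515134811401), 0.012258959002792835)
642 [326.84890966 214.31775701] ((0.5652292966842651, 0.08183632045984268), 0.011769280768930912)
```

View pics/wrist15.png

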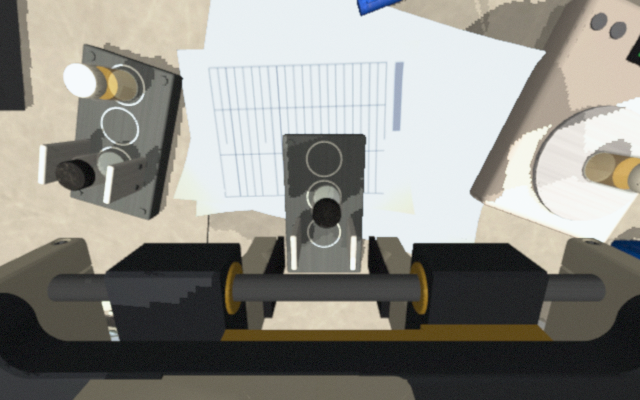

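The clear vial is back at (0.5652,0.0818), about 1 mm from where it stood. Now the tan one.

>>> {"api": "apply_moves", "payload": {
  "rows": [
    [[-0.01,0,-0.025],0],
    [[-0.026,0,-0.07],0],
    [[-0.045,0,-0.12],0],
    [[-0.063,0,-0.17],0],
    [[-0.082,0,-0.22],0],
    [[-0.1,0,-0.27],0],
    [[-0.119,0,-0.32],0],
    [[-0.135,0,-0.362],0],
    [[-0.1445,0,-0.388],0],
    [[-0.1445,0.005,-0.388],0],
    [[-0.1445,0.005,-0.388],0],
    [[-0.1445,0.005,-0.388],0]
  ]
}}

```text
time_s: 36.83
tcp_pos: [0.4858, -0.3239, 0.1954]
eef_rot: [-90.0, 0.0, 9.5]
contact_force: [-0.2, -0.2, 0.9]
gripper_width: 0.0481
```

```bash
python3 go.py .4851 -.3252 .0945 9.4;python3 - <<'E'
from h import *
for n in("wrist",):
    c=grab(n);cv2.imwrite(f'pics/{n}16.png',c['pixels'])
    P=world(c)
m=(P[...,2]>.067)&(P[...,2]<.074)&(c["z_map"]>0)&(P[...,0]<.65)
n,l,st,ce=cv2.connectedComponentsWithStats(m.astype(np.uint8))
for i in range(1,n):
    if st[i,4]>60: print(st[i,4],ce[i],cv2.minEnclosingCircle(P[l==i][:,:2].astype(np.float32)))
E
```

```text
at [ 0.4858 -0.3239  0.1954] [-8.998e+01  3.000e-02  9.460e+00] t 36.825 -> tx -0.0009 ty 0.1009 tz -0.0012 turn 0.06 q [-15.  17. -18.  -0. -55. -66.] w 0.04813209121029077
673 [324.32392273 215.01634473] ((0.4857885539531708, -0.325152724981308), 0.011891171336174011)
```

View pics/wrist16.png

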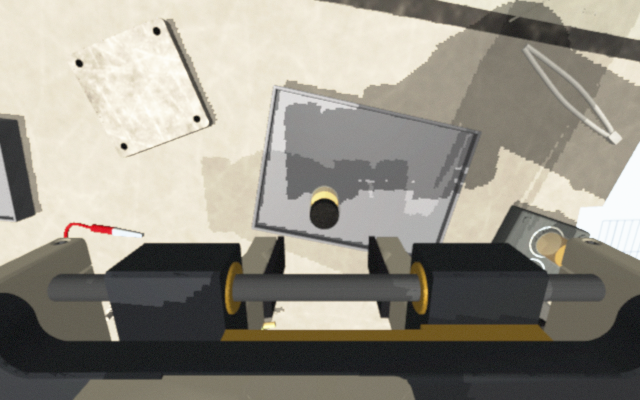

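The tan vial at (324,213) is between the fingers.

>>> {"api": "apply_moves", "payload": {
  "rows": [
    [[-0.0006,0.03,-0.001],0],
    [[-0.0006,0.06,-0.001],0],
    [[-0.0006,0.085,-0.001],0],
    [[-0.0006,0.1,-0.001],0],
    [[-0.0006,0.1,-0.001],0],
    [[-0.0006,0.1,-0.001],0]
  ]
}}

```text
time_s: 37.62
tcp_pos: [0.4859, -0.3259, 0.0966]
eef_rot: [-90.0, -0.1, 9.4]
contact_force: [0.5, 0.3, 0.9]
gripper_width: 0.0479
```

>>> {"api": "apply_moves", "payload": {
  "rows": [
    [[0,0,0],0],
    [[0,0,0],0],
    [[0,0,0],0],
    [[0,0,0],0],
    [[0,0,0],0],
    [[0,0,0],0],
    [[0,0,0],0]
  ],
  "gripper": 0.2,
  "grip_force": 15
}}

```text
time_s: 38.5
tcp_pos: [0.4854, -0.3259, 0.0961]
eef_rot: [-90.0, -0.0, 9.4]
contact_force: [-0.7, 1.0, 5.8]
gripper_width: 0.0263
```

```bash
python3 go.py .5303 .0741 .215 9.4
```

```text
at [ 0.4854 -0.3259  0.0961] [-9.002e+01 -2.000e-02  9.410e+00] t 38.5 -> tx 0.1097 ty -0.1189 tz 0.3872 turn 0.01 q [-15.  23. -24.   0. -42. -66.] w 0.02634187570981608
```

>>> {"api": "apply_moves", "payload": {
  "rows": [
    [[0,-0.015,0],0],
    [[0,-0.045,0],0],
    [[0,-0.08,0],0],
    [[0,-0.11,0],0],
    [[0.005,-0.12,0.018],0],
    [[0.015,-0.12,0.053],0],
    [[0.026,-0.12,0.09],0],
    [[0.037,-0.12,0.13],0],
    [[0.049,-0.12,0.17],0],
    [[0.06,-0.12,0.21],0],
    [[0.071,-0.12,0.25],0],
    [[0.083,-0.12,0.29],0],
    [[0.094,-0.12,0.33],0],
    [[0.103,-0.12,0.362],0],
    [[0.108,-0.12,0.38],0],
    [[0.1095,-0.12,0.387],0],
    [[0.1095,-0.12,0.387],0],
    [[0.1095,-0.12,0.387],0]
  ]
}}

```text
time_s: 40.75
tcp_pos: [0.5299, 0.0731, 0.2156]
eef_rot: [-90.0, 0.0, 9.3]
contact_force: [-0.3, 0.3, 0.1]
gripper_width: 0.026
```

```bash
python3 go.py .5303 .0741 .0955 9.4;python3 - <<'E'
from h import *
for n in("wrist",):
    c=grab(n);cv2.imwrite(f'pics/{n}17.png',c['pixels'])
E
```

```text
at [0.5299 0.0731 0.2156] [-9.00e+01  2.00e-02  9.34e+00] t 40.75 -> tx 0.0006 ty 0.1201 tz 0.0009 turn -0.06 q [  29.   11.  -23.   -0.  -56. -110.] w 0.026001170660163365
```

View pics/wrist17.png

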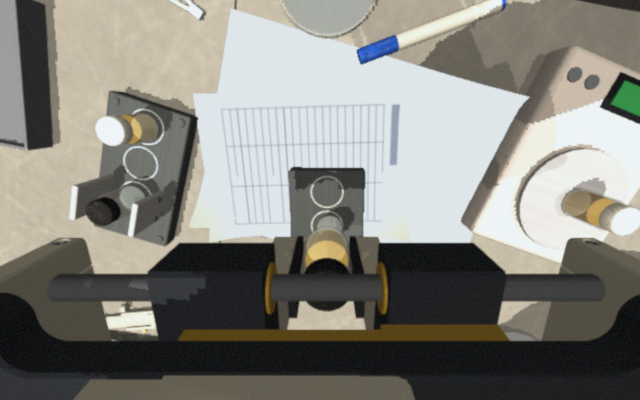

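The tan vial hangs upright over its ring at (326,190). Lowering without lateral change.

>>> {"api": "apply_moves", "payload": {
  "rows": [
    [[0,0.03,0],0],
    [[0,0.065,0],0],
    [[0,0.095,0],0],
    [[0,0.11,0],0],
    [[0,0.1165,0],0],
    [[0,0.1195,0],0],
    [[0,0.1195,0],0],
    [[0,0.1195,0],0]
  ]
}}

```text
time_s: 41.8
tcp_pos: [0.5305, 0.0741, 0.0969]
eef_rot: [-90.0, -0.1, 9.4]
contact_force: [-0.0, -0.7, -0.5]
gripper_width: 0.0263
```

>>> {"api": "apply_moves", "payload": {
  "rows": [
    [[0,0,0],0],
    [[0,0,0],0],
    [[0,0,0],0],
    [[0,0,0],0],
    [[0,-0.02,0],0],
    [[0,-0.05,0],0],
    [[0,-0.085,0],0],
    [[0,-0.13,0],0],
    [[0.02,-0.18,0],0],
    [[0.05,-0.22,0],0],
    [[0.08,-0.25,0],0],
    [[0.08,-0.25,0],0],
    [[0.08,-0.25,0],0]
  ],
  "gripper": 0.55
}}

```text
time_s: 43.42
tcp_pos: [0.6082, 0.0868, 0.345]
eef_rot: [-90.0, 0.1, 9.4]
contact_force: [-0.4, -0.5, -0.3]
gripper_width: 0.048
```

```bash
python3 go.py .5303 .0741 .0955 9.4;python3 - <<'E'
from h import *
for n in("wrist","scene"):
    c=grab(n);cv2.imwrite(f'pics/{n}18.png',c['pixels'])
    P=world(c)
    for z in(.07,.1,.05):
        m=(abs(P[...,2]-z)<.003)&(c["z_map"]>0)&(P[...,0]<.65)&(P[...,0]>.4)&(abs(P[...,1])<.4)
        k,l,st,ce=cv2.connectedComponentsWithStats(m.astype(np.uint8))
        for i in range(1,k):
            if st[i,4]>40: print(n,z,st[i,4],ce[i].round(0),cv2.minEnclosingCircle(P[l==i][:,:2].astype(np.float32)))
E
```

```text
at [0.6082 0.0868 0.345 ] [-89.99   0.11   9.38] t 43.425 -> tx -0.0790 ty 0.2495 tz 0.0002 turn -0.02 q [  26.   13.   -3.   -0.  -74. -107.] w 0.04797095898714821
wrist 0.07 386 [175.  51.] ((0.4951891601085663, -0.10298860818147659), 0.011824985966086388)
wrist 0.07 59 [507. 110.] ((0.49514633417129517, 0.28967002034187317), 0.01256179716438055)
wrist 0.07 316 [327. 110.] ((0.5311898589134216, 0.07454347610473633), 0.011667387560009956)
wrist 0.07 330 [164. 114.] ((0.5660087466239929, -0.11579892784357071), 0.012076139450073242)
wrist 0.07 289 [328. 140.] ((0.5654138326644897, 0.08241309225559235), 0.011716248467564583)
wrist 0.1 397 [531. 110.] ((0.49498072266578674, 0.294251024723053), 0.012123959138989449)
wrist 0.05 55 [192.  56.] ((0.49569588899612427, -0.1003456711769104), 0.01315588690340519)
wrist 0.05 3906 [502. 108.] ((0.4947153627872467, 0.2940859794616699), 0.04842906817793846)
wrist 0.05 63 [154. 105.] ((0.5615004897117615, -0.13726335763931274), 0.015306564047932625)
wrist 0.05 47 [180. 113.] ((0.5656287670135498, -0.11153976619243622), 0.012729356065392494)
wrist 0.05 50 [194. 120.] ((0.5697699785232544, -0.08811476081609726), 0.015333600342273712)
wrist 0.05 187 [550. 203.] ((0.6029931306838989, 0.3992546796798706), 0.03822487220168114)
scene 0.1 46 [176. 261.] ((0.4947999119758606, 0.29756084084510803), 0.014008169993758202)
scene 0.05 596 [180. 277.] ((0.49377983808517456, 0.2956598401069641), 0.04916737228631973)
```

View pics/wrist18.png

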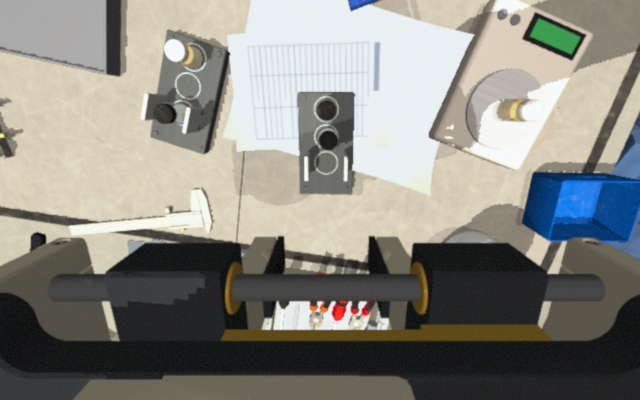

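View pics/scene18.png

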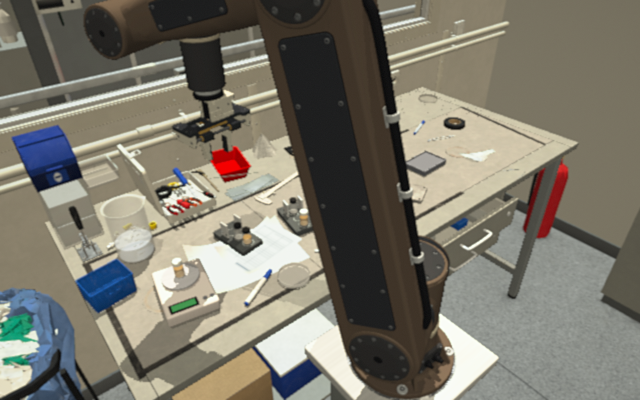

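All as wanted: the front vial is at (327,110), the middle vial at (328,140), and the weighed vial stands on the pan at (531,110). The stand_two vials are unmoved and the arm is clear. Handing in.

```bash
python3 -c "
from plant import *
print(close_job())"
```

```text
the job is handed in; nothing more can be done
None
```

The job is done and handed in at about 43 s of the 120 s allowed. I parked the two front vials upright in the 130 x 180 mm tray, then set the rear vial on the balance pan. Only after that did I put the other two back.

My last checks, from the wrist camera unless noted, showed:

- **Weighed vial:** upright on the pan, within about 1 mm of its centre. The scene camera gives about 2 mm.
- **Front vial (tan, dark cap):** back within about 0.5 mm of where it first stood.
- **Middle vial (clear):** back within about 1.7 mm of where it stood, and about 2–3 mm from the middle of its ring.
- **Other stand:** its two vials are within 1 mm of where they were.
- **Arm:** clear of everything, and the wrist force readings stayed under 7 N.

No check failed. The estimates of the pan centre differed by 2–3 mm between views and cameras, about the stated calibration error, so I placed the vial near their average.

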